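# Refit the cross divider in the sloped parts tray

## Task

The screw-and-parts tray on the sloped stand is missing its front cross divider. Take the standing divider with five notches, the one that matches the tray's five ribs, and let it down square into the tray's empty row of slots until it is fully home along its whole length, every rib in its own notch, then let go of it. Feel your way in and never force it, the ribs are brittle; leave the other divider and the things on the mat where they are.

Things in the scene. Friction and masses are not known exactly. Their poses are not given: they have to be found in the camera images.
- divider: The divider to fit: pale grey plastic plate 5 mm thick (x), 150 mm long (y) over the flanges, 40 mm tall, standing on its toothed lower edge on the mat in the robot's right half, before or behind the spare. Origin: centre of its underside, z up. A flange at each end keeps it upright: 36 mm in x, 4 mm thick, 40 mm tall, outer faces at y = +-75 mm. About 65 g. The same when turned half round
- divider_tab (a point): Middle of the label tab to grip it by, centred on top of the divider: 10 mm thick (x), 44 mm long (y), from 40 to 76 mm above the divider's underside; this point is at 58 mm
- divider_notches (a point): Top of the divider's middle notch, 21 mm over its underside. Five notches, 6.6 mm wide and 21 mm deep, are cut up from the lower edge at y = -56, -28, 0, 28, 56 mm, leaving six teeth
- spare: Another divider of the same plastic, outline and tab, but with only three notches (y = -42, 0, 42 mm): it does not fit this tray and stays where it stands. Origin and axes as for the divider
- stand: The fixed low wire stand, about 170 x 180 mm, with the sloped cradle and the tray on it. Origin on the mat under its middle; x to its high rear edge, z up. The mat's top is 3 mm above the bench top
- cradle: Fixed aluminium cradle on the stand, 172 x 202 mm, pitched 20 degrees, low at the front (robot) side, holding the dark grey tray. Its frame: x up the slope, y along the slot rows, z square to the tray floor. Origin: on the tray's inner floor in the middle of the empty front row. A divider fully home has its origin at x = 0, z = 0 of this frame, axes parallel to it
- row_top (a point): Middle of the empty row at the ribs' top, 40 mm over the tray floor. Five ribs, 4 mm thick, run along x at tray y = -56, -28, 0, 28, 56 mm. At x = 0 each has a slot cut from its top, 7.6 mm wide (x), 21 mm deep. Tray: 160 x 182 mm outside, walls 4 mm thick, 42 mm high over the floor, inner side faces at y = +-87 mm.
- row_ledge (a point): Bottom of the slots, 19 mm over the tray floor. In line with the slots the divider drops to here at any y, and beyond only with its notches over the ribs. Beside the slots the notches can straddle the ribs, which stops it at the same height. The tray lies anywhere in its play of +-6 mm along y in the cradle (14 N friction); this point marks mid-play, the tray itself is not reported: feel or see it
- rear_row (a point): Top of the tab of the divider already in the rear row, 70 mm up the slope from the empty row and 76 mm over the tray floor, with the tray at mid-play; it shows how a fitted divider sits. Leave room for the gripper beside it
- phone: A black phone, 72 x 147 x 8 mm, lying on the mat; origin at the centre of its underside
- frame: An opened phone housing, 76 x 147 x 8 mm, lying on the mat; origin at the centre of its underside
- dropper: A white dropper bottle, 42 mm across, 98 mm tall, standing; origin at the centre of its underside
- driver_a: A grey precision screwdriver, 140 mm long, lying on the mat between the two dividers; about 20 mm thick at the handle
- driver_b: A grey precision screwdriver, 140 mm long, lying on the mat behind; about 20 mm thick at the handle
- tweezers: Dark steel tweezers, 120 mm long, lying on the mat by the tray's front; origin under their middle
- suction: A black rubber suction cup with a knob, 52 mm across, 42 mm tall, standing on the mat at the far left; origin at the centre of its underside

How it is judged (in metres and radians):
At the end, for the whole second after the job is handed in: The five-notched divider is down in the front row: its underside within 3 mm of the tray floor, within 4 mm of the row's line and 10 mm along it, square to the floor within 0.1 rad, parallel to the row within 0.04 rad, released and at rest (z of divider in the frame of cradle between -0.003 and 0.003 m and x of divider in the frame of cradle between -0.004 and 0.004 m and y of divider in the frame of cradle between -0.01 and 0.01 m and angle between the z axis of divider and the z axis of cradle, either way round below 0.1 rad and angle between the y axis of divider and the y axis of cradle, either way round below 0.04 rad and linear speed of divider below 0.02 m/s); the robot touches nothing.
It fails at once if the divider is forced: it presses on the tray or stand with more than 90 N (contact force between divider and stand above 90 N).
It fails at once if the robot presses on the tray or stand with more than 90 N (contact force between any of the fingers, the arm and stand above 90 N).
It fails at once if the other divider or a thing on the mat is moved more than 20 mm (distance of any of spare, phone, frame, dropper, driver_a, driver_b, tweezers, suction from where it was at the start of the episode above 0.02 m).
It fails at once if the other divider is knocked over (angle between spare's own z axis and vertical above 0.5 rad).
It also fails if it takes over 64 s, if anything falls off the work surface, if the arm or the gripper's body presses on something with over 40 N, if the wrist force passes 120 N, or if a joint passes its speed limit or range.

## Robot

A 6-joint arm with a two-finger parallel gripper is mounted at the origin on the work surface. World frame = base frame: x ahead of the robot, y to its left, z up, the work surface at z = 0. Lengths are in mm, angles in rad, forces in N, time in s.
With the tool pointing down it reaches from about 275 to 825 mm from the base axis. Payload 5.2 kg.
Tool frame: the origin (TCP) lies at the very end of the fingers, on their centre line; the grasp point (between the pads) lies 19 mm behind it; z points along the fingers, y is the line along which they close (so a half turn about z gives the same grasp; the last joint's range is limited). The gripper opens to 93 mm and grips with 3 to 60 N. Pads are 15 mm wide; open, the fingers measure 128 mm over their backs; the gripper's body (75 mm by 188 mm) begins 65 mm behind the grasp point.
Start: joints at [-1.336, 0.259, 1.535, -0, 1.348, -0.203], TCP at [233.192, -498.123, 218.653] pointing down, gripper open.
Joint ranges: [-3.14, 3.14], [-0.91, 2.08], [0.19, 2.58], [-1.22, 4.36], [0.22, 2.71], [-3.12, 3.12]. Speed limits (rad/s): [2.57, 2.57, 3.14, 3.14, 3.14, 3.14].

## Interface

Orientations are given as [roll, pitch, yaw] about the fixed x, y, z axes, in that order (R = Rz(yaw) Ry(pitch) Rx(roll)).
In Python, from bench import robot gives the robot as it stands. The module is installed in compiled form; this text tells all that it offers. Calls block until the motion is done:
- robot.move_ptp(position, orientation): joint-space move of the TCP to a pose.
- robot.move_linear(position, ori=None, speed=150, f_stop=None): straight line of the TCP; ori=None keeps the orientation; speed is the mean speed in mm/s. With f_stop (N) it stops when the force on the tool has changed by that much, and returns True; else False.
- robot.move_j(angles): joint-space move.
- robot.move_gripper(opening): opening from 0.0 (shut) to 1.0 (fully open); the grip force is fixed at half the most; returns when the fingers have stopped.
- robot.sleep(seconds).
- robot.inverse_kinematics(position, orientation): joint angles nearest the present ones, or None.
- robot.get_image(name): name is "scene" or "side" or "wrist"; returns a dict with "img" (480x640x3 uint8, blue, green, red), "fovy" (degrees; the focal length in pixels is half the picture's height over the tangent of half this angle, whatever the lens; pixels are square), "cx", "cy" (the principal point, pixels), "eye" and "orientation" of the camera in the world. Camera axes: x right, y down, z forward; pixel columns grow to the right and rows downward; lengths in mm; the calibration is good to about 2 mm. The wrist camera is an equidistant fisheye: a pixel r from the principal point sees the ray r / f radians off the axis. A picture is of the moment at which its call begins. There is no depth.
A pose or a line that the arm cannot do raises robot.MotionError and nothing moves.
- robot.hand_in(): hands the job in; it is judged then, once.
Readings, each from a call of its own:
- robot.current_t(): time.
- robot.current_qpos(): joint angles.
- robot.current_joint_vel(): joint speeds.
- robot.current_joint_efforts(): joint torques, N m.
- robot.current_tcp_pos(): TCP position.
- robot.current_eef_rot(): TCP orientation.
- robot.current_contact_force(): force on the tool from outside, world axes, zero at the start.
- robot.current_ft_torque(): the same for the moment, N m.
- robot.current_gripper_width(): opening from 0.0 (shut) to 1.0 (fully open).
- robot.current_finger_force(): force on a finger pad.
Only numpy, scipy, OpenCV 4.12 (cv2) and the standard library are available. Lean on these libraries where they do the work, as an engineer would, in place of code of your own. Each camera call takes 0.05 s, during which the arm holds its last target. There are 200 camera calls.

## Working session

There is one attempt and no reset: what is moved stays moved. The work goes in short steps, each a Python script; the robot and the scene stay as the last script left them, time stands still between calls to the robot, and variables do not carry over. Pictures are saved under pics/ and viewed, at most 10 in all, crops included, and the job is handed in when it is done.

```bash
mkdir -p pics; cat > h.py <<'E'
from bench import robot
import numpy as np, cv2
from scipy.spatial.transform import Rotation as Rn
def cam(n):
    d=robot.get_image(n); d['n']=n; d['f']=240/np.tan(np.radians(d['fovy'])/2); 
    o=np.array(d['orientation'],float); d['R']=o if o.shape==(3,3) else Rn.from_euler('xyz',o).as_matrix(); return d
def ray(d,u,v):
    x,y=u-d['cx'],v-d['cy']
    if d['n']=='wrist':
        r=np.hypot(x,y); t=r/d['f']; c=np.array([x/r*np.sin(t),y/r*np.sin(t),np.cos(t)])
    else: c=np.array([x,y,d['f']])
    return d['R']@(c/np.linalg.norm(c))
def onz(d,u,v,z):
    r=ray(d,u,v); e=np.array(d['eye']); return e+r*(z-e[2])/r[2]
def proj(d,p):
    c=d['R'].T@(np.array(p,float)-d['eye'])
    if d['n']=='wrist':
        s=np.hypot(c[0],c[1]); k=d['f']*np.arctan2(s,c[2])/s
    else: k=d['f']/c[2]
    return np.array([d['cx']+k*c[0],d['cy']+k*c[1]])
E
python3 - <<'E'
from h import *
import pickle
for n in('scene','side','wrist'):
    d=cam(n); cv2.imwrite(f'pics/{n}0.png',d['img']); pickle.dump(d,open(f'{n}0.pkl','wb'))
    print(n,d['fovy'],d['cx'],d['cy'],d['eye'],d['orientation'])
print(robot.current_t(),robot.current_eef_rot())
E
```

```text
scene 56.261841510179664 318.7671369647644 235.98873007870773 [1048.89213506  330.9783568   950.7141045 ] [-2.53606075  0.01213867  2.1443936 ]
side 48.26221907139069 321.6408601216358 235.43342170073075 [ 135.66148119 -790.6347687   833.27688263] [-2.27465847  0.0099186  -0.50296123]
wrist 65.70646984690485 321.84369764430346 239.874809775246 [ 298.16840823 -467.39646532  384.42252568] [ 2.88147387e+00  1.63732233e-03 -1.13289065e+00]
0.15 [-3.14022042e+00 -2.52160787e-04  4.37804254e-01]
```

View pics/scene0.png

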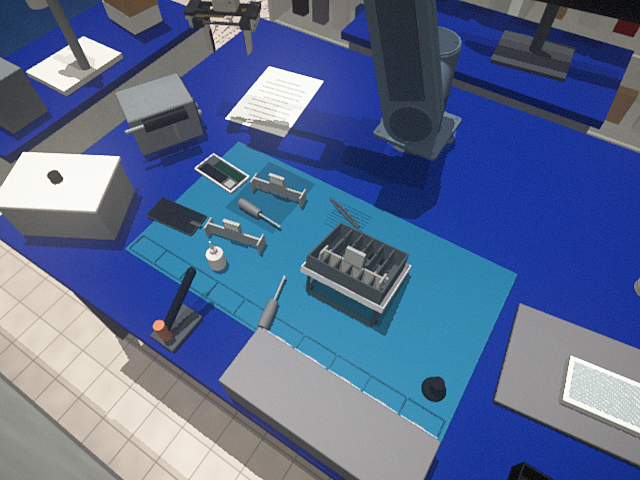

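View pics/side0.png

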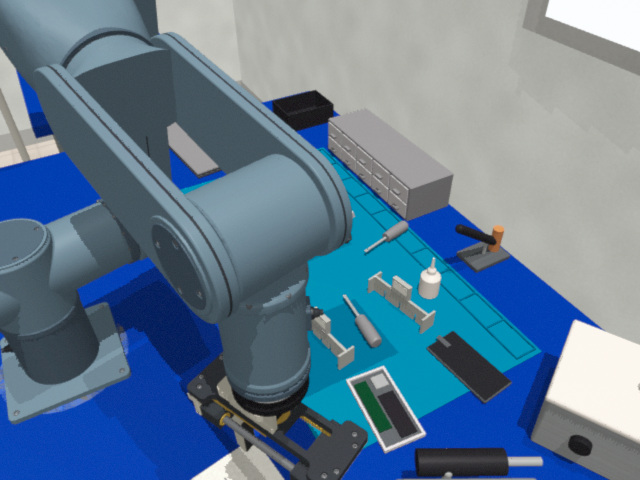

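View pics/wrist0.png

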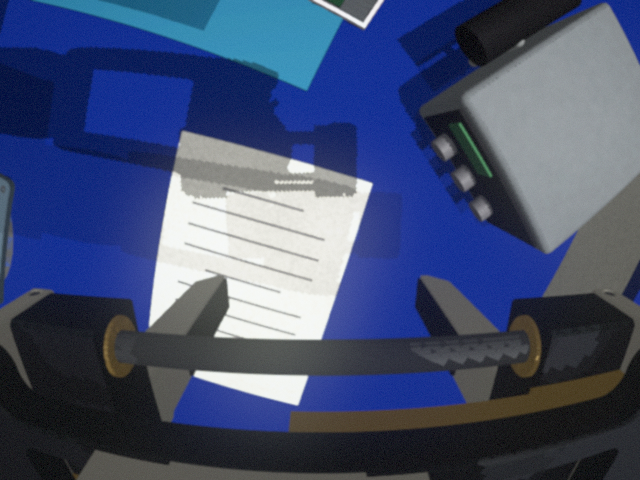

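The scene view shows the two standing dividers at about (280,187) in front and (235,233) behind, with the tray at about (357,262). Side view: the rear divider is at (402,300), and the front one is partly hidden at (333,340). The wrist camera only sees the bench. I'll enlarge these to tell which is which.

```bash
python3 - <<'E'
import cv2,numpy as np
s=cv2.imread('pics/scene0.png');d=cv2.imread('pics/side0.png')
c=lambda i,x,y:cv2.resize(i[y:y+90,x:x+120],(400,300),interpolation=cv2.INTER_CUBIC)
cv2.imwrite('pics/m1.png',np.vstack([np.hstack([c(s,198,163),c(s,295,220)]),np.hstack([c(d,340,260),c(d,270,295)])]))
E
```

```text
(no output)
```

View pics/m1.png

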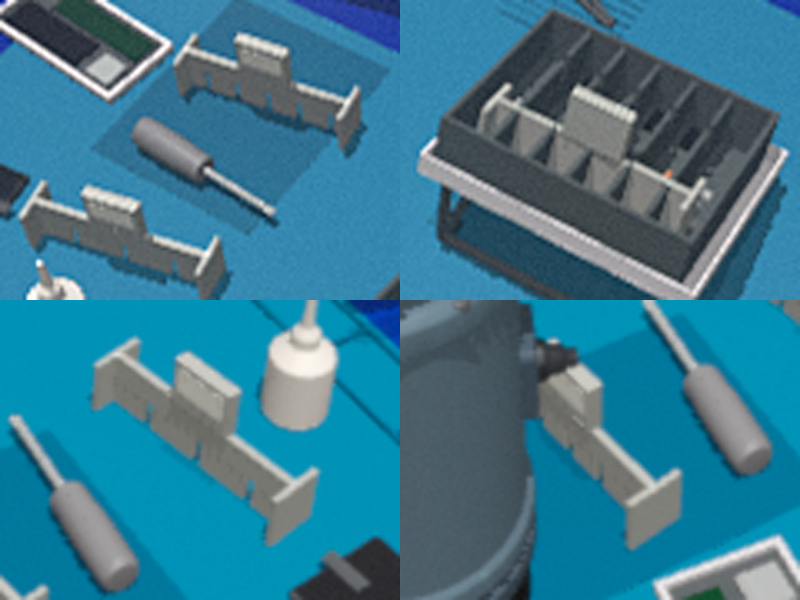

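The front divider, at scene (280,187), has the closer notch spacing and is the five-notched one. The rear one has three. Next I'll fit coarse poses.

```bash
cat >> h.py <<'E'
from scipy.optimize import least_squares
def Rc(yaw): return Rn.from_euler('z',yaw).as_matrix()@Rn.from_euler('y',-np.radians(20)).as_matrix()
E
python3 - <<'E'
from h import *
import pickle
d=pickle.load(open('scene0.pkl','rb'))
P=lambda x,y:np.array([198+x/3.3333,163+y/3.3333]); T=lambda x,y:np.array([295+x/3.3333,220+y/3.3333])
# divider flange-top mids and tab-top ends
for name,L,Rr,tab in(('front',P(187,50),P(349,103),P(263,43)),('rear',P(33,200),P(213,253),P(113,197))):
    a=onz(d,*L,43);b=onz(d,*Rr,43);t=onz(d,*tab,79);v=a-b
    print(name,a,b,np.hypot(*v[:2]),(a+b)/2,'yaw',np.arctan2(v[0],-v[1]) if 0 else np.degrees(np.arctan2(-v[0],v[1]) ),'tab',t)
obs=[((-80,91,42),T(378,115)),((-80,-91,42),T(155,10)),((80,-91,42),T(43,123)),((80,91,42),T(290,240))]
def res(q):
    R=Rc(q[3]); o=q[:3]; r=[]
    for p,uv in obs: r.append(proj(d,o+R@(np.array(p)+[q[4],q[5],0]))-uv)
    r.append(proj(d,o+R@np.array([70,q[5],76]))-T(208-5,98)) # tab top mid
    return np.append(np.concatenate(r),[q[5]/20,(q[4]-35)/10])
s=least_squares(res,[500,0,80,0,35,0]);print(s.x,s.fun.round(1))
E
```

```text
front [ 460.39415103 -270.79921812   43.        ] [ 436.49400516 -128.12592643   43.        ] 144.66127724704464 [ 448.44407809 -199.46257228   43.        ] yaw -170.49030244625854 tab [ 446.12385476 -201.00397114   79.        ]
rear [ 643.18096461 -276.79104403   43.        ] [ 609.02509603 -132.41255039   43.        ] 148.36365048625385 [ 626.10303032 -204.60179721   43.        ] yaw -166.6901387084188 tab [ 625.99398573 -205.2072604    79.        ]
[5.20620945e+02 1.01560060e+02 2.73737793e+01 3.63254808e-02
 3.84720546e+01 6.35341107e-04] [-0.5 -0.2 -1.  -0.   0.2 -1.4  0.1  0.6  1.   1.   0.   0.3]
```

```bash
cat >> h.py <<'E'
M=np.array([[0,1,0],[1,0,0],[0,0,-1.]])
def eul(R): return Rn.from_matrix(R).as_euler('xyz')
def tool(Rf): return list(eul(Rf@M))
E
python3 - <<'E'
from h import *
import pickle
yaw=np.radians(9.5); o=tool(Rn.from_euler('z',yaw).as_matrix())
Ro=Rc(.036); c=np.array([520.6,101.6,27.4])
for p,q in (((447,-200,150),o),((447,-200,49),o),(c+Ro@[0,0,46],tool(Ro)),(c+Ro@[0,0,150],tool(Ro))):
    print(robot.inverse_kinematics(list(p),q))
robot.move_ptp([447,-200,150],o)
d=cam('wrist'); cv2.imwrite('pics/w1.png',d['img']); pickle.dump(d,open('w1.pkl','wb')); print(robot.current_t(),robot.current_tcp_pos())
E
```

```text
[-0.64894838  0.21094268  1.77646572  0.          1.15418425 -0.81475466]
[-0.64894838  0.34034818  1.89347413  0.          0.90777035 -0.81475466]
[-0.03782685  0.19015412  2.11872344  0.05412488  0.48512927 -0.11727911]
[-0.04555094 -0.02961185  2.05972971  0.04028836  0.76388301 -0.10575467]
1.5917 [ 447.00648937 -201.28451059  150.29081124]
```

View pics/w1.png

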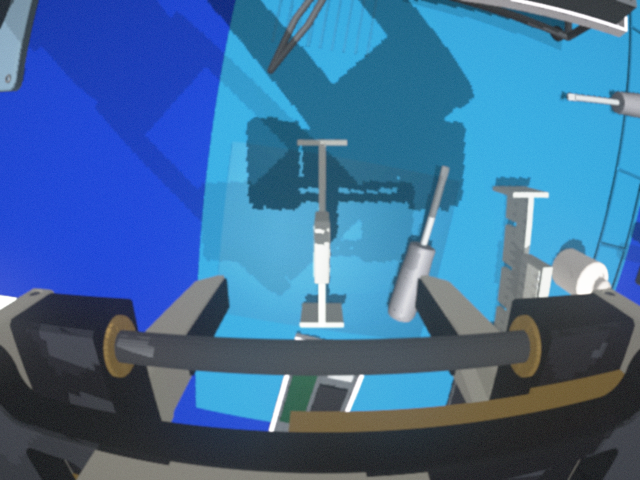

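The wrist view shows the five-notch divider from above. Its far flange top runs (298,142)–(347,142), the near flange top (300,325)–(344,325), and the tab lies along column 321. The spare is at (520,240).

```bash
python3 - <<'E'
from h import *
import pickle
d=pickle.load(open('w1.pkl','rb'))
q=[onz(d,u,v,43) for u,v in((298,142),(347,142),(300,325),(344,325))]
a=(q[0]+q[1])/2;b=(q[2]+q[3])/2;v=a-b
print(q,a,b,np.hypot(*v[:2]),(a+b)/2,np.degrees(np.arctan2(-v[0],v[1])))
print(d['eye'],onz(d,321,145,79)[:2], onz(d,321,283,79)[:2], onz(d,321,222,79)[:2])
print(robot.current_tcp_pos(),robot.current_t())
for z in (79,43): 
  import itertools
  print(proj(d,[447-0,-201,z]))
E
```

```text
[array([ 418.74373861, -132.52737474,   43.        ]), array([ 453.98328788, -126.67276544,   43.        ]), array([ 442.05997507, -277.53664186,   43.        ]), array([ 478.03126493, -271.58134415,   43.        ])] [ 436.36351325 -129.60007009   43.        ] [ 460.04562  -274.558993   43.      ] 146.88067099724213 [ 448.20456662 -202.07953155   43.        ] 9.278508945375519
[ 435.90556894 -130.34197479  316.71638316] [ 435.69378149 -131.83458893] [ 450.82708505 -223.3764373 ] [ 443.86065609 -181.19738657]
[ 447.00648937 -201.28451059  150.29081124] 1.5917
[320.80409967 251.36703553]
[320.91556031 237.73856686]
```

```bash
python3 - <<'E'
from h import *
import pickle
Ro=Rc(.036); c=np.array([520.6,101.6,27.4])
robot.move_ptp(list(c+Ro@[20,-90,140]),tool(Ro))
d=cam('wrist'); cv2.imwrite('pics/w2.png',d['img']); pickle.dump(d,open('w2.pkl','wb')); print(robot.current_t(),robot.current_tcp_pos(),d['eye'])
E
```

```text
2.5083 [495.70493673   9.09398207 166.19275259] [436.62708969  79.12034938 322.63636702]
```

View pics/w2.png

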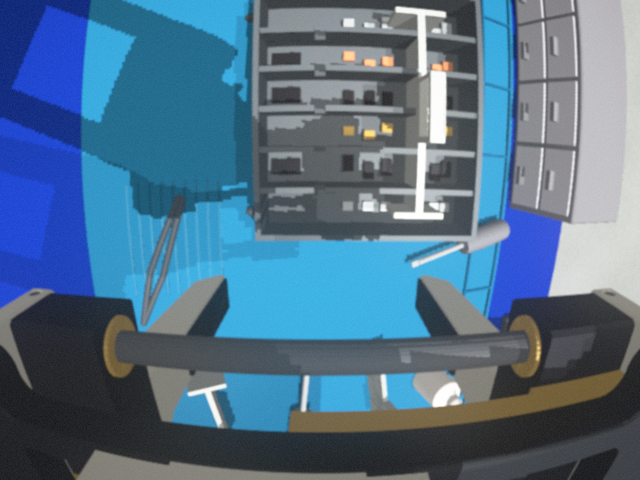

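The tray is clear in the view. Five ribs cross it at rows of about 36, 70, 108, 151 and 188, with slots near column 320. The rear divider is at column 422. I'll enlarge it for precise pixels.

```bash
python3 - <<'E'
import cv2
s=cv2.imread('pics/w2.png')
cv2.imwrite('pics/w2c.png',cv2.resize(s[0:245,245:490],(600,600),interpolation=cv2.INTER_CUBIC))
E
```

```text
(no output)
```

View pics/w2c.png

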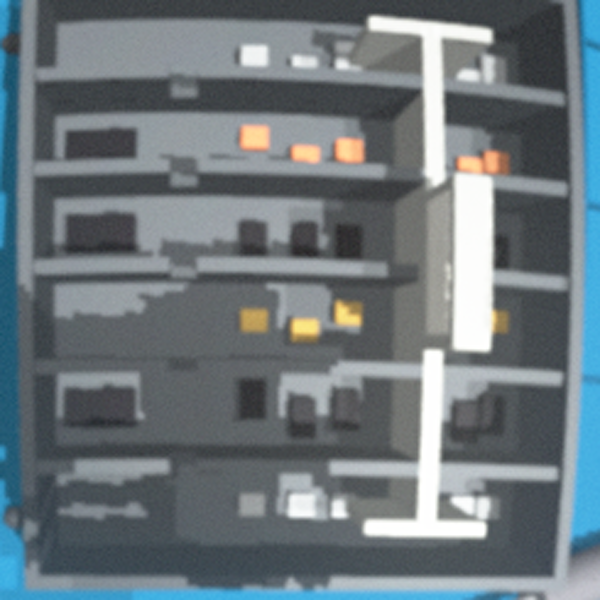

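```bash
python3 - <<'E'
from h import *
import pickle
d=pickle.load(open('w2.pkl','rb')); k=600/245
C=lambda x,y:np.array([245+x/k,y/k])
obs=[((0,56,40),C(183,81)),((0,28,40),C(183,168)),((0,0,40),C(183,268)),((0,-28,40),C(183,365)),((0,-56,40),C(183,466)),
 ((70,0,76),C(473,262)),((52,75,40),C(368,17)),((88,75,40),C(492,30)),((52,-75,40),C(365,535)),((88,-75,40),C(486,538)),((70,22,76),C(473,175)),((70,-22,76),C(473,350))]
s0=pickle.load(open('scene0.pkl','rb')); T=lambda x,y:np.array([295+x/3.3333,220+y/3.3333])
def res(q,pitch=None):
    R=Rc(q[3]) if len(q)<5 else Rn.from_euler('z',q[3]).as_matrix()@Rn.from_euler('y',-q[4]).as_matrix()
    return np.concatenate([proj(d,q[:3]+R@np.array(p,float))-uv for p,uv in obs])
s=least_squares(res,[520,101,27,.036],loss='soft_l1');print(s.x,s.fun.round(1).reshape(-1,2).tolist())
s=least_squares(res,[520,101,27,.036,.35],loss='soft_l1');print(s.x)
E
```

```text
[5.34287763e+02 1.05786914e+02 4.82498919e+01 3.73386956e-02] [[0.0, -3.7], [0.0, -0.5], [0.1, -0.8], [0.1, 0.8], [0.2, 0.7], [0.2, 0.3], [0.2, 0.3], [-0.9, 0.1], [0.3, -0.0], [-0.6, -0.8], [0.1, -0.1], [-0.3, 0.9]]
[5.34933668e+02 1.05790237e+02 4.81001651e+01 3.67673608e-02
 3.61579266e-01]
```

```bash
python3 - <<'E'
from h import *
import pickle
d=pickle.load(open('scene0.pkl','rb')); w=pickle.load(open('w2.pkl','rb'))
for q in ([534.3,105.8,48.2,.0373],[520.6,101.6,27.4,.0363]):
    o=np.array(q[:3]);R=Rc(q[3])
    for n,p in dict(tab=(70,0,76),fl=(70,-75,40),fr=(70,75,40),c1=(-45,91,42),c2=(-45,-91,42),c3=(115,-91,42),c4=(115,91,42),slot=(0,0,40)).items():
        print(n,((proj(d,o+R@np.array(p,float))-[295,220])*3.333).round(),((proj(w,o+R@np.array(p,float))-[245,0])*600/245).round())
E
```

```text
tab [203. 102.] [474. 263.]
fl [93. 95.] [426. 535.]
fr [295. 194.] [430.  23.]
c1 [379. 112.] [ 23. -35.]
c2 [150.   6.] [ 27. 591.]
c3 [ 39. 117.] [565. 590.]
c4 [292. 243.] [574.  -7.]
slot [235.  91.] [183. 266.]
tab [206. 101.] [380. 277.]
fl [99. 95.] [349. 537.]
fr [296. 191.] [353.  45.]
c1 [378. 112.] [-35.   0.]
c2 [154.   8.] [-29. 590.]
c3 [ 46. 116.] [488. 590.]
c4 [292. 239.] [496.  10.]
slot [237.  91.] [114. 284.]
```

```bash
cat >> h.py <<'E'
O=np.array([534.3,105.8,48.2]); YAW=.0373; RC=Rc(YAW); TC=tool(RC); H=46
def cpos(x,y,z): return list(O+RC@np.array([x,y,z+H],float))   # TCP for divider origin at x,y,z of cradle
def cnow(): return (RC.T@(np.array(robot.current_tcp_pos())-O)-[0,0,H]).round(2)
def fc(): return (RC.T@np.array(robot.current_contact_force())).round(1)
E
python3 - <<'E'
from h import *
import pickle
o=tool(Rn.from_euler('z',np.radians(9.35)).as_matrix()); g=[447.8,-202.2]
robot.move_ptp(g+[150],o); robot.move_linear(g+[49],speed=100)
robot.move_gripper(0.0); print(robot.current_gripper_width(),robot.current_finger_force(),robot.current_tcp_pos(),robot.current_t())
robot.move_linear(g+[170],speed=100)
robot.move_ptp(cpos(0,8,100),TC); robot.move_linear(cpos(0,8,56),speed=80); robot.sleep(.3)
d=cam('wrist');cv2.imwrite('pics/w3.png',d['img']);pickle.dump(d,open('w3.pkl','wb'))
print(robot.current_gripper_width(),cnow(),fc(),robot.current_ft_torque(),robot.current_t())
E
```

```text
0.10749977781816125 29.99944567680359 [ 447.68243674 -202.10862976   48.89939636] 5.7917
0.10512431461901907 [ 0.28  8.04 56.36] [ 0.   0.7 -1.1] [-0.01774185  0.13741116 -0.00859632] 9.4
```

View pics/w3.png

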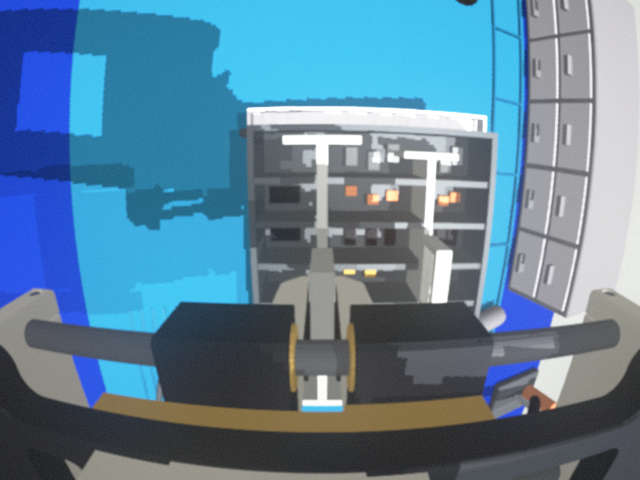

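The divider is held square. Its far flange is at (322,139) and its plate is on column 321, over the slot line. I'll feel downwards with y offset 8, so the notches can't straddle the ribs.

```bash
python3 - <<'E'
from h import *
import pickle
d=pickle.load(open('w3.pkl','rb')); c=np.array([0.28,8.04,56.36])
print([proj(d,O+RC@(c+[s,75,40])).round(1) for s in (-18,18)])
for i,x in enumerate((0,2,-2,3.5,-3.5)):
    robot.move_linear(cpos(x,8,44),speed=40)
    hit=robot.move_linear(cpos(x,8,15),speed=25,f_stop=8); z=cnow()
    print(x,hit,z,fc(),robot.current_t())
    if z[2]<32: break
E
```

```text
[array([281.2, 136. ]), array([359.5, 136. ])]
0 True [-0.17  8.04 18.87] [ 0.7 -0.5  5.9] 10.775
```

```bash
python3 - <<'E'
from h import *
for y in (0,1.5,-1.5,3,-3,4.5,-4.5):
    robot.move_linear(cpos(0,cnow()[1],20.5),speed=40)
    robot.move_linear(cpos(0,y,20.5),speed=40,f_stop=10)
    hit=robot.move_linear(cpos(0,y,-1),speed=20,f_stop=10); z=cnow()
    print(y,hit,z,fc(),robot.current_ft_torque(),robot.current_t())
    if z[2]<15: break
E
```

```text
0 True [-0.22  0.04 -0.07] [-0.3 -0.   4.8] [-0.18462304 -0.00966996 -0.0411323 ] 12.3417
```

It's home at z ≈ 0 with only light contact. Next: release with a small opening, retreat and check.

```bash
python3 - <<'E'
from h import *
robot.move_gripper(0.3); robot.sleep(.3); print(cnow(),fc())
robot.move_linear(cpos(0,0,70),speed=80)
robot.move_linear(cpos(0,-90,95),speed=120); robot.sleep(.5)
d=cam('wrist'); q=d['img'][0:245,245:490]; s=cam('scene')['img'][215:315,290:410]
cv2.imwrite('pics/end.png',np.hstack([cv2.resize(q,(400,400)),cv2.resize(s,(400,400),interpolation=cv2.INTER_CUBIC)]))
for p in((-18,75,40),(18,75,40),(-18,-75,40),(18,-75,40)): print(((proj(d,O+RC@np.array(p,float))-[245,0])*400/245).round())
print(fc(),robot.current_t())
E
```

```text
[-1.38  0.12 -0.61] [-0.3  0.1  0.9]
[84. 31.]
[166.  30.]
[ 85. 361.]
[165. 361.]
[ 0.3 -0.7  0.2] 15.7417
```

View pics/end.png

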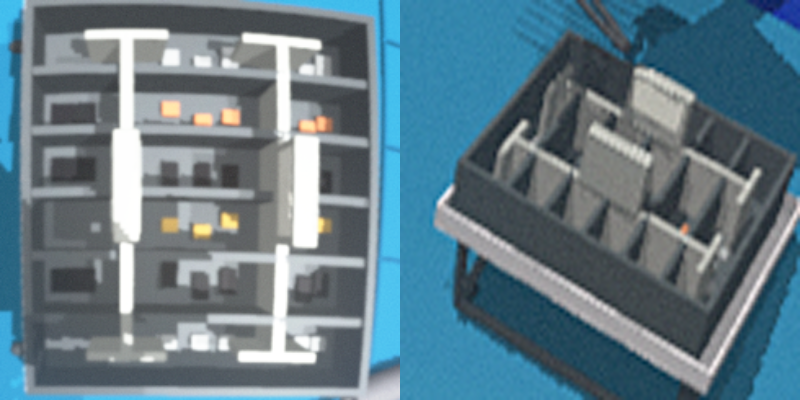

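The picture shows the divider seated in the front row, left panel (125,30)–(125,355). It is parallel to the rear divider, level with it, and its flanges are where they should be when fully home.

```bash
python3 -c "
from bench import robot
print(robot.hand_in())"
```

```text
the job is handed in; nothing more can be done
None
```

The five-notched divider is fully home in the tray's front row and released, seated with about 5 N of contact force; I handed the job in at about 16 s (limit 64 s), and the verdict was not shown.

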